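# Clamp a reagent bottle in the quick-release bench vise

### The arm

A 6-joint arm with a two-finger parallel gripper is mounted at the origin on the work surface. World frame = base frame: x ahead of the robot, y to its left, z up, the work surface at z = 0. Lengths are in mm, angles in rad, forces in N, time in s.
With the tool pointing down it reaches from about 400 to 825 mm from the base axis. Payload 7 kg.
Tool frame: the origin (TCP) lies on the mounting face of the last link; the fingertips stand 178 mm ahead of it and the grasp point (between the pads) lies 159 mm ahead of it; z points along the fingers, y is the line along which they close (so a half turn about z gives the same grasp; the last joint's range is limited). The gripper opens to 88 mm and grips with 3 to 60 N. Pads are 19 mm wide; open, the fingers measure 130 mm over their backs; the gripper's body (78 mm by 193 mm) begins 47 mm behind the grasp point.
Start: joints at [-1.008, 0.359, 0.012, 0, -1.224, -0.288], TCP at [183.138, -649.659, 404.661] pointing down, gripper open.
Joint ranges: [-3.07, 3.07], [-1.43, 2.12], [-1.02, 1.25], [-3.03, 1.67], [-3.05, -0], [-3.03, 3.03]. Speed limits (rad/s): [2.39, 2.39, 3.01, 3.14, 3.14, 3.14].

### API

Orientations are given as a rotation vector (axis times angle).
In Python, from plant import ctrl gives the robot as it stands. The module is installed in compiled form; this text tells all that it offers.
- The arm moves only by the tool step_arm, never from a script. Its argument "targets" is a list of rows, each an object of numbers: "dx", "dy", "dz": the shift along the tool's x, y, z in mm; "wx", "wy", "wz": the turn, a rotation vector about the tool's x, y, z in rad; "hand": the gripper command: -1 is shut, 1 is fully open, values between are in proportion. A call has 1 to 20 rows; each row shifts and turns the commanded pose from where the row before left it, along the tool's axes as they then stand; what a row does not reach is not made up. A row lasts 1/12 s, in which the tool goes at most 41.7 mm and 7.16 degrees, less where a joint would pass 70% of its speed; a pose out of reach is approached as far as the arm can. A call with a gripper value outside its range is refused whole. The fingers move at their own pace and stop on an object; "squeeze" is the grip in N (left out, the last holds). Time passes only in rows, so rows that do not move let the fingers close. It gives the time, the measured TCP pose, the force, the opening and the grip force at its end, in the units of the state.
- ctrl.read_state(): the state, without advancing time (a new reading comes with each control period).
- ctrl.snapshot(name): name is "scene" or "top"; returns (picture, depth): 420x560x3 uint8, red, green, blue; 420x560 float32, mm along the optical axis (not along the pixel's ray), 0 where there is no reading.
- ctrl.calibration(name): a dict with "fx", "fy", "cx", "cy" (pixels), "k1" (the pictures are not rectified: a ray, as slopes to the right and down, at radius r is drawn at 1 + k1 r^2 times it, then the intrinsics apply), "eye" and "attitude" of the camera in the world. Camera axes: x right, y down, z forward; pixel columns grow to the right and rows downward; lengths in mm; the calibration is good to about 2 mm. A picture is of the moment at which its call begins. calibration takes no time and is no camera call.
- ctrl.finish_job(): hands the job in; it is judged then, once.
The state is a dict: "time_s": time; "joint_pos": joint angles; "dq": joint speeds; "effort": joint torques, N m; "eef_pos": TCP position; "tool_rot": TCP orientation; "wrist_force": force on the tool from outside, world axes, zero at the start; "moment": the same for the moment, N m; "grip_width": opening from 0.0 (shut) to 1.0 (fully open); "finger_force": force on a finger pad.
Only numpy, scipy, OpenCV 4.12 (cv2) and the standard library are available. Lean on these libraries where they do the work, as an engineer would, in place of code of your own. Each camera call takes 0.05 s, during which the arm holds its last target. There are 200 camera calls.

### The job

Clamp the amber reagent bottle, which stands between the vise's jaws, so that its stuck stopper can be worked loose: press the quick-release lever down, slide the moving jaw gently up until its rubber pad is about touching the bottle, let the lever spring back so that the nut catches, then turn the crank clockwise until the bottle is held firmly with about 40 N. It is glass: do not ram it with the jaw, do not overtighten, do not touch it with the gripper, and leave the things around the vise alone.

Things in the scene. Friction and masses are not known exactly. Their poses are not given: they have to be found in the camera images.
- vise: dark grey bench vise, fixed; origin under its bed on the bench top, z up; its x axis is the clamping direction, from the crank end (-x) to the fixed jaw (+x). Bed 310 mm long (x -185 to 125), 100 mm wide, 14 mm thick, with two guide rods and a row of rack pins 8 mm apart. Fixed jaw 108 mm high at x above 60 mm, with a rubber-faced upright V. Screw axis along x at y 0, 82 mm above the bench.
- jaw (a joint): travel in m of the moving jaw (dark grey block 60 x 78 mm, 100 mm high, carrying lever, screw and crank; 3.5 kg on rods) along the vise's x; grows towards the fixed jaw, 0 to 0.115; starts at 0 to 0.04. Lever up: locked to the rack with 1 to 3 mm of play; the nut drops in cleanly within 1.5 mm of 0.007, 0.015, 0.023 and so on every 8 mm. Lever down: slides with about 1 N plus 8 N per m/s.
- lever (a joint): quick-release lever, rad: 0 up (nut caught in the rack), 0.2 down on its stop; the nut is clear of the rack beyond 0.12; springs back. If it stays at 0.05 to 0.12 when let go, the nut sits on a rack pin; it drops in when the jaw is nudged, or by itself when the screw bears on the bottle and pushes the jaw back by up to 8 mm.
- lever_pad (a point): middle of the floor of the lever's steel thumb trough on top of the moving jaw, 114 mm above the bench, where one presses down. Trough 47 mm long inside along the vise's x, 54 mm wide, 10 mm lips across both ends, against which a fingertip can push to carry the jaw along. Pressing takes 4 N at first, about 7 N at the full 8.7 mm; the stop is hard.
- pad_face (a point): centre of the front face of the black rubber pad (44 mm wide, 36 mm high) on the screw's end, which meets the bottle. The pad is sprung: it gives 1 mm per 10 N, at most 8 mm.
- crank_mid (a point): middle of the crank's black cylindrical grip (18 mm diameter, 42 mm long, parallel to the vise's x, turns freely on its pin). It can be pinched from above across the vise's y and led round the screw axis in the upright plane, tool pointing down; the flat crank arm is 22 mm from this point towards the jaw, nothing stands behind it.
- crank_axis (a point): point on the screw axis in the plane of crank_mid (centre of its circle, radius 35 mm), 82 mm above the bench.
- crank (a joint): crank angle, rad: 0 grip straight up; grows clockwise seen from the crank end (from up towards the vise's -y), which tightens: screw, crank and pad go 20 mm towards the fixed jaw per turn. Starts at 0 to 1.2, ends at 10. Turning, the grip drags with 5.7 N along its circle running free, 9.3 N at 40 N on the bottle; a stopped arm reads 2 to 3 N less. Stays where left.
- bottle_mid (a point): on the axis of the amber glass bottle (66 mm diameter, 150 mm high, 0.24 to 0.42 kg), 68 mm above its base, level with the screw; it stands loose on the vise's bed up to 8 mm from its seat and is pushed home into the V by the jaw
- amber: small amber bottle with black stopper, 52 mm diameter, 115 mm high, standing loose beside the vise, not to be disturbed; origin under its base
- white: white plastic bottle, 64 mm diameter, 175 mm high, standing loose beyond the fixed jaw, not to be disturbed; origin under its base
- beaker: glass beaker, 68 mm diameter, 80 mm high, standing loose beside the vise, not to be disturbed; origin under its base
- pad: the rubber pad itself; origin at pad_face
- bottle: the amber bottle to be clamped; origin at the middle of its base
- v_seat (a point): where the bottle's axis lies when the bottle is seated in the fixed jaw's V: vise x 50 mm, y 0, 82 mm above the bench
Things that resemble listed ones, but are neither listed nor needed, are in the scene too. Leave any pink or yellow look-alike of the bottle alone.

How it is judged (in metres and radians):
On the way, in this order (a step that is already met when the one before it is completed fails the run):
1. the quick-release lever is pressed down, the jaw still well away from the bottle (value of joint lever above 0.13 rad and horizontal distance between pad_face and bottle_mid above 0.06 m), for 0.05 s.
2. the pad has come within 12 mm of the bottle and the lever is up again, its nut caught in the rack (horizontal distance between pad_face and bottle_mid below 0.045 m and value of joint lever below 0.04 rad), for 0.2 s.
At the end, for the whole second after the job is handed in: the pad presses the bottle with 20 to 60 N, the bottle stands upright (within 0.05 rad), at rest and seated in the fixed jaw's V (centre at vise x 44 to 54 mm), the lever is up (below 0.04 rad) with the nut in the rack, and the robot has let go (contact force between pad and bottle between 20 and 60 N and value of joint lever below 0.04 rad and angle between bottle's own z axis and vertical below 0.05 rad and linear speed of bottle below 0.01 m/s and x of bottle_mid in the frame of vise between 0.044 and 0.054 m); the robot touches nothing.
It fails at once if the pad presses the bottle with more than 75 N (glass cracks) (contact force between pad and bottle above 75 N).
It fails at once if the bottle is rammed: over 25 N from the pad while the lever is held down (value of joint lever above 0.13 rad and contact force between pad and bottle above 25 N).
It fails at once if the robot touches the bottle (contact force between any of the arm, the fingers and bottle above 1 N).
It fails at once if the bottle tips (angle between bottle's own z axis and vertical above 0.2 rad).
It fails at once if a thing beside the vise is disturbed (distance of any of amber, white, beaker from where it was at the start of the episode above 0.015 m).
It also fails if it takes over 72 s, if anything falls off the work surface, if the arm or the gripper's body presses on something with over 40 N, if the wrist force passes 120 N, or if a joint passes its speed limit or range.

## Working session

There is one attempt and no reset: what is moved stays moved. The work goes in short steps, Python scripts to look and compute and a tool call to move; the robot and the scene stay as the last step left them, time stands still between calls to the robot, and variables do not carry over. Pictures are saved under pics/ and viewed, at most 12 in all, crops included, and the job is handed in when it is done.

Besides the shell and the picture viewer there is one more tool, called after "Emit:" as name([rows], argument=value, ...), one row to a line, values as JSON. step_arm: Moves the arm, as the interface text tells. Its arguments: {"type":"object","properties":{"targets":{"type":"array"},"squeeze":{"type":"number"}},"required":["targets"]}

```bash
mkdir -p pics; cat > h.py <<'E'
import numpy as np, cv2
from plant import ctrl
from scipy.spatial.transform import Rotation as R
def att(c):
    a=np.array(c["attitude"],float)
    return a if a.shape==(3,3) else (R.from_rotvec(a).as_matrix() if a.size==3 else R.from_quat(a).as_matrix())
def ray(n,u,v):
    c=ctrl.calibration(n); K=np.array([[c["fx"],0,c["cx"]],[0,c["fy"],c["cy"]],[0,0,1.]])
    p=cv2.undistortPoints(np.array([[[u,v]]],float),K,np.array([c["k1"],0,0,0.]))[0,0]
    return np.array(c["eye"],float), att(c)@np.array([p[0],p[1],1.])
def plane(n,u,v,z):
    e,d=ray(n,u,v); return e+d*(z-e[2])/d[2]
def deproj(n,u,v,D):
    e,d=ray(n,u,v); return e+d*D
def cloud(n,D):
    c=ctrl.calibration(n); K=np.array([[c["fx"],0,c["cx"]],[0,c["fy"],c["cy"]],[0,0,1.]])
    v,u=np.mgrid[:420,:560]; p=cv2.undistortPoints(np.stack([u,v],-1).reshape(-1,1,2).astype(float),K,np.array([c["k1"],0,0,0.]))[:,0]
    P=np.c_[p,np.ones(len(p))]*D.reshape(-1,1)
    P=P@att(c).T+np.array(c["eye"]); P[D.reshape(-1)<=0]=np.nan
    return P.reshape(420,560,3)
E
python3 - <<'E'
from h import *
for n in("top","scene"):
    p,d=ctrl.snapshot(n); np.savez(f"pics/{n}0.npz",p=p,d=d); cv2.imwrite(f"pics/{n}0.png",p[:,:,::-1]); print(n,ctrl.calibration(n))
print(ctrl.read_state())
E
```

```text
top {'fx': 415.39887628026946, 'fy': 415.39887628026946, 'cx': 274.7153493810159, 'cy': 207.77013543660348, 'k1': -0.009614138288586881, 'eye': array([431.98743058, 157.04199402, 767.33626006]), 'attitude': array([-2.1221403 ,  2.10418667, -0.15183921])}
scene {'fx': 452.05572364256943, 'fy': 452.05572364256943, 'cx': 278.1356142152939, 'cy': 213.74651713903305, 'k1': -0.051777116728391956, 'eye': array([1169.24866481,  115.38425093,  562.06225429]), 'attitude': array([-1.77483901, -1.56193062,  0.76836952])}
{'time_s': 0.1, 'joint_pos': array([-1.00790652e+00,  3.59300376e-01,  1.11742603e-02, -3.03434255e-04,
       -1.22411638e+00, -2.88089059e-01]), 'dq': array([ 0.00043423, -0.00070527,  0.00148416,  0.00333165, -0.00088689,
       -0.00280596]), 'effort': array([-2.32154953e-04, -5.84166241e+01,  2.93752742e+01,  7.01554790e+00,
        1.02176439e-02, -8.39091194e-05]), 'eef_pos': array([ 183.10826614, -649.51197605,  403.83708975]), 'tool_rot': array([ 4.30092089e-01, -3.11167197e+00, -2.25382722e-03]), 'wrist_force': array([-0.12817827, -0.84040075, -0.73517628]), 'moment': array([ 0.01375259, -0.00787942,  0.05794391]), 'finger_force': 0.0, 'grip_width': 1.0010198842212208}
```

View pics/top0.png

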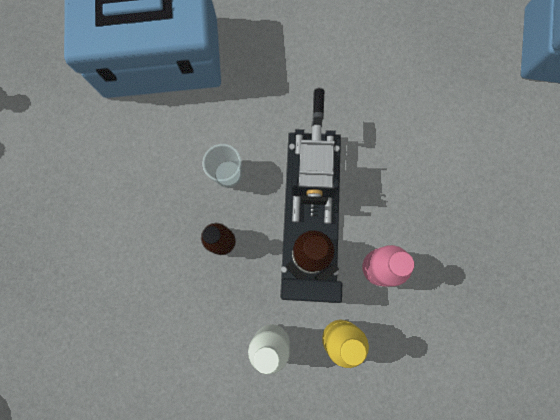

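View pics/scene0.png

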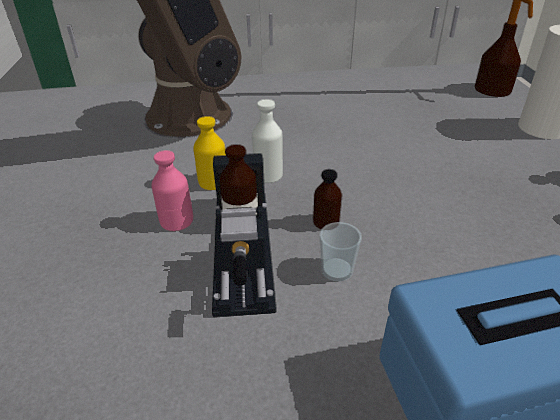

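The top view shows the vise with its crank grip at (319,100), thumb trough at (317,158), the amber bottle in the vise at (313,250) and the fixed jaw at row 290. The beaker is at (222,165), the small amber bottle at (218,239) and the white bottle at (268,350). Two amber bottles could be meant: (313,250) between the jaws and (218,239) beside the vise. The one between the jaws fits. I'll confirm it in a crop and measure.

```bash
python3 - <<'E'
from h import *
z=np.load("pics/top0.npz"); p,d=z["p"],z["d"]
cv2.imwrite("pics/c1.png",cv2.resize(p[80:310,200:400,::-1],None,fx=2.6,fy=2.6,interpolation=cv2.INTER_CUBIC))
P=cloud("top",d); np.set_printoptions(precision=1,suppress=True)
roi=np.zeros((420,560),bool); roi[80:310,275:350]=1
# fixed jaw top, crank grip, trough by height
for nm,zl,zh,r in [("fixed",100,116,(272,310,270,350)),("trough",104,118,(125,200,290,345)),("trough_lips",118,135,(125,200,290,345)),("grip",60,150,(85,124,305,335)),("bed",8,20,(125,310,275,350)),("bottletop",130,175,(220,275,285,340))]:
    m=np.zeros((420,560),bool); m[r[0]:r[1],r[2]:r[3]]=1
    m&=(P[...,2]>zl)&(P[...,2]<zh); q=P[m]; 
    if len(q)<5: print(nm,len(q)); continue
    rc=cv2.minAreaRect(q[:,:2].astype(np.float32)); print(nm,len(q),"mean",q.mean(0),"rect",rc,"z",np.percentile(q[:,2],[5,50,95]))
for r in range(86,280,5): print(r,P[r,317],p[r,317], end=" | ")
E
```

```text
fixed 1511 mean [423.1 121.8 106.6] rect ((425.61016845703125, 122.83285522460938), (95.25782775878906, 46.2562141418457), 89.84637451171875) z [103.1 106.9 109. ]
trough 1458 mean [618.6 114.  113.5] rect ((620.4298706054688, 113.53170013427734), (72.80664825439453, 72.484619140625), 87.5841293334961) z [111.3 113.5 115.7]
trough_lips 214 mean [631.2 113.5 122.5] rect ((631.8618774414062, 113.51557922363281), (53.08560562133789, 55.3332633972168), 86.87894439697266) z [118.7 122.8 124.8]
grip 380 mean [719.6 110.3 120.4] rect ((723.9476318359375, 110.00780487060547), (16.822450637817383, 51.50456237792969), 89.41385650634766) z [ 99.4 123.1 126.3]
bed 2938 mean [559.  122.6  13.4] rect ((561.9205322265625, 116.33139038085938), (100.0899429321289, 302.51837158203125), 87.597900390625) z [11.  13.3 15.9]
bottletop 506 mean [482.3 118.9 162.8] rect ((482.8638610839844, 118.41261291503906), (34.9678840637207, 36.27779006958008), 1.2229361534118652) z [161.1 163.2 165.1]
86 [813.5 103.2   1.7] [136 137 137] | 91 [743.3 111.9 124.9] [36 37 35] | 96 [734.7 112.  124.3] [40 43 42] | 101 [72
[... 666 characters left out ...]
.3 112.2 112.4] [112 117 119] | 191 [581.5 110.9  92.3] [165 134  76] | 196 [571.9 111.3  97.5] [95 96 96] | 201 [564.4 111.   93.1] [28 25 23] | 206 [570.8 105.6  13.1] [43 48 49] | 211 [560.9 105.9  15.9] [34 38 40] | 216 [552.4 105.7  11.6] [35 40 46] | 221 [542.8 105.8  13.3] [47 52 57] | 226 [534.  105.7  10.8] [46 53 57] | 231 [512.8 112.4 108.6] [42 30 28] | 236 [498.7 116.1 163.2] [52 24  9] | 241 [491.2 116.3 165.3] [63 39 32] | 246 [484.2 116.2 163.2] [64 42 35] | 251 [476.8 116.4 164.9] [63 41 27] | 256 [469.8 116.3 162.6] [71 48 38] | 261 [464.4 113.9 126.5] [38 17 20] | 266 [457.2 113.3 116.7] [42 22 19] | 271 [451.  109.9  65.2] [85 81 78] | 276 [442.1 112.5 103.9] [30 32 34] |
```

View pics/c1.png

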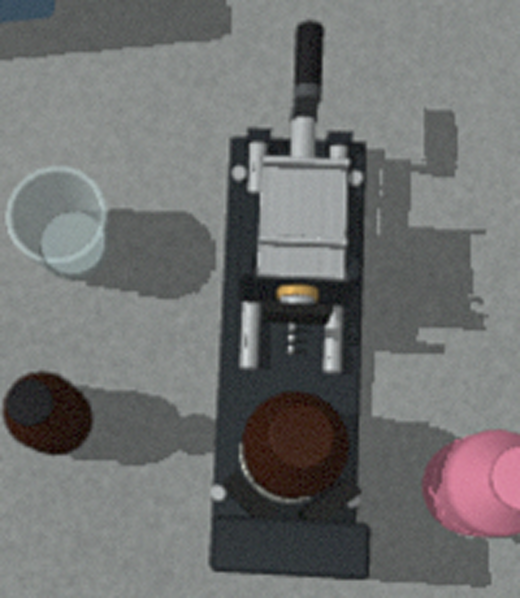

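The crop shows the bottle to clamp seated between the jaws at crop (297,443), the thumb trough at (303,205) and the gold-ringed screw end at (297,293). The small amber bottle at (48,412) is a different one. The vise's x axis points to world (-0.999, 0.042), the trough centre is about (632, 113.5) and the crank angle is about 0. I'll turn the tool parallel to the vise and go above the trough with the fingers shut.

Emit:
step_arm([
  {"wz":0.105,"hand":-1},
  {"wz":0.105,"hand":-1},
  {"wz":0.106,"hand":-1},
  {"dx":-17,"dy":32.5},
  {"dx":-17,"dy":32.5},
  {"dx":-17,"dy":32.5},
  {"dx":-17,"dy":32.5},
  {"dx":-17,"dy":32.5},
  {"dx":-17,"dy":32.5},
  {"dx":-17,"dy":32.5},
  {"dx":-17,"dy":32.5},
  {"dx":-17,"dy":32.5},
  {"dx":-17,"dy":32.5},
  {"dx":-17,"dy":32.5},
  {"dx":-17,"dy":32.5},
  {"dx":-17,"dy":32.5},
  {"dx":-17,"dy":32.5},
  {"dx":-17,"dy":32.5},
  {"dx":-17,"dy":32.5},
], squeeze=5)

```text
$.targets[0]: bad value
```

Emit:
step_arm([
  {"dx":-17,"dy":32.5},
  {"dx":-17,"dy":32.5},
  {"dx":-17,"dy":32.5},
  {"dx":-17,"dy":32.5},
  {"dx":-17,"dy":32.5},
  {"dx":-17,"dy":32.5},
  {"dx":-17,"dy":32.5},
  {"dx":0,"dy":32.5},
  {},
  {},
])

```text
$.targets[0]: bad value
```

Emit:
step_arm([
  {"dx":0,"dy":0,"dz":0,"wx":0,"wy":0,"wz":0.105,"hand":-1},
  {"dx":0,"dy":0,"dz":0,"wx":0,"wy":0,"wz":0.105,"hand":-1},
  {"dx":0,"dy":0,"dz":0,"wx":0,"wy":0,"wz":0.106,"hand":-1},
], squeeze=5)

```text
time_s: 0.35
eef_pos: [183.1, -649.6, 404.1]
tool_rot: [-0.073, -3.14, -0.001]
wrist_force: [-0.1, -0.2, -0.2]
grip_width: 0.832
finger_force: 0.0
```

Emit:
step_arm([
  {"dx":-17,"dy":32.5,"dz":0,"wx":0,"wy":0,"wz":0,"hand":-1},
  {"dx":-17,"dy":32.5,"dz":0,"wx":0,"wy":0,"wz":0,"hand":-1},
  {"dx":-17,"dy":32.5,"dz":0,"wx":0,"wy":0,"wz":0,"hand":-1},
  {"dx":-17,"dy":32.5,"dz":0,"wx":0,"wy":0,"wz":0,"hand":-1},
  {"dx":-17,"dy":32.5,"dz":0,"wx":0,"wy":0,"wz":0,"hand":-1},
  {"dx":-17,"dy":32.5,"dz":0,"wx":0,"wy":0,"wz":0,"hand":-1},
  {"dx":-17,"dy":32.5,"dz":0,"wx":0,"wy":0,"wz":0,"hand":-1},
  {"dx":-17,"dy":32.5,"dz":0,"wx":0,"wy":0,"wz":0,"hand":-1},
  {"dx":-17,"dy":32.5,"dz":0,"wx":0,"wy":0,"wz":0,"hand":-1},
  {"dx":-17,"dy":32.5,"dz":0,"wx":0,"wy":0,"wz":0,"hand":-1},
  {"dx":-17,"dy":32.5,"dz":0,"wx":0,"wy":0,"wz":0,"hand":-1},
  {"dx":-17,"dy":32.5,"dz":0,"wx":0,"wy":0,"wz":0,"hand":-1},
  {"dx":-17,"dy":32.5,"dz":0,"wx":0,"wy":0,"wz":0,"hand":-1},
  {"dx":-17,"dy":32.5,"dz":0,"wx":0,"wy":0,"wz":0,"hand":-1},
  {"dx":-17,"dy":32.5,"dz":0,"wx":0,"wy":0,"wz":0,"hand":-1},
  {"dx":-17,"dy":32.5,"dz":0,"wx":0,"wy":0,"wz":0,"hand":-1},
  {"dx":-17,"dy":32.5,"dz":0,"wx":0,"wy":0,"wz":0,"hand":-1},
  {"dx":-17,"dy":32.5,"dz":0,"wx":0,"wy":0,"wz":0,"hand":-1},
])

```text
time_s: 1.85
eef_pos: [513.3, -75.9, 404.6]
tool_rot: [-0.064, -3.141, -0.0]
wrist_force: [0.1, -0.4, -0.4]
grip_width: 0.004
finger_force: 0.0
```

```bash
python3 - <<'E'
from h import *
z=np.load("pics/top0.npz"); p=z["p"]
h=cv2.cvtColor(p,cv2.COLOR_RGB2HSV); m=cv2.inRange(h,(10,90,90),(30,255,255)); m[:185]=0;m[200:]=0;m[:,:300]=0;m[:,330:]=0
v,u=np.nonzero(m); print(u.mean(),v.mean(),len(u)); print(plane("top",u.mean(),v.mean(),97))
print("pad edge",[int(p[r,312:320].mean()) for r in range(190,215)])
for r in(202,203,204,205): print(r,plane("top",314,r,100))
print(ctrl.read_state()["eef_pos"])
E
```

```text
313.82142857142856 191.16071428571428 56
[580.15141859 116.40975046  97.        ]
pad edge [125, 137, 128, 119, 146, 159, 100, 42, 34, 39, 33, 27, 26, 22, 39, 64, 55, 42, 50, 67, 57, 44, 49, 61, 56]
202 [561.3869063  116.39485909 100.        ]
203 [559.72536683 116.4035695  100.        ]
204 [558.06526255 116.41226525 100.        ]
205 [556.40659104 116.42094639 100.        ]
[513.31407333 -75.9178528  404.61056519]
```

Emit:
step_arm([
  {"dx":-16.8,"dy":32.4,"dz":0,"wx":0,"wy":0,"wz":0,"hand":-1},
  {"dx":-16.8,"dy":32.4,"dz":0,"wx":0,"wy":0,"wz":0,"hand":-1},
  {"dx":-16.8,"dy":32.4,"dz":0,"wx":0,"wy":0,"wz":0,"hand":-1},
  {"dx":-16.8,"dy":32.4,"dz":0,"wx":0,"wy":0,"wz":0,"hand":-1},
  {"dx":-16.8,"dy":32.4,"dz":15,"wx":0,"wy":0,"wz":0,"hand":-1},
  {"dx":-17,"dy":32.2,"dz":15,"wx":0,"wy":0,"wz":0,"hand":-1},
  {"dx":0,"dy":0,"dz":20,"wx":0,"wy":0,"wz":0,"hand":-1},
  {"dx":0,"dy":0,"dz":20,"wx":0,"wy":0,"wz":0,"hand":-1},
  {"dx":0,"dy":0,"dz":15,"wx":0,"wy":0,"wz":0,"hand":-1},
  {"dx":0,"dy":0,"dz":10,"wx":0,"wy":0,"wz":0,"hand":-1},
  {"dx":0,"dy":0,"dz":5,"wx":0,"wy":0,"wz":0,"hand":-1},
  {"dx":0,"dy":0,"dz":0,"wx":0,"wy":0,"wz":0,"hand":-1},
  {"dx":0,"dy":0,"dz":0,"wx":0,"wy":0,"wz":0,"hand":-1},
])

```text
time_s: 2.93
eef_pos: [622.1, 112.0, 305.3]
tool_rot: [0.065, 3.14, 0.0]
wrist_force: [0.8, -0.0, -0.4]
grip_width: 0.006
finger_force: 0.0
```

```bash
python3 - <<'E'
from h import *
p,d=ctrl.snapshot("scene"); cv2.imwrite("pics/s1.png",cv2.resize(p[60:330,150:400,::-1],None,fx=2.2,fy=2.2,interpolation=cv2.INTER_CUBIC))
E
```

```text
(no output)
```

View pics/s1.png

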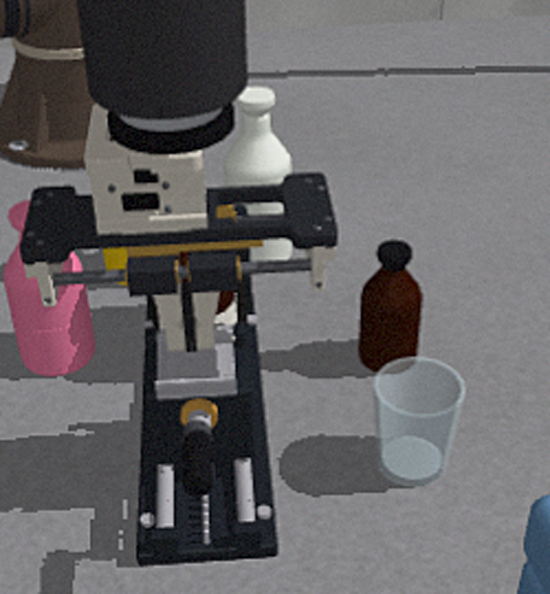

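The fingers (crop 190,320) are centred over the trough at crop (195,375), clear of everything else. Next I'll descend to contact.

Emit:
step_arm([
  {"dx":0,"dy":1.5,"dz":6,"wx":0,"wy":0,"wz":0,"hand":-1},
  {"dx":0,"dy":0,"dz":3,"wx":0,"wy":0,"wz":0,"hand":-1},
  {"dx":0,"dy":0,"dz":2,"wx":0,"wy":0,"wz":0,"hand":-1},
  {"dx":0,"dy":0,"dz":2,"wx":0,"wy":0,"wz":0,"hand":-1},
  {"dx":0,"dy":0,"dz":2,"wx":0,"wy":0,"wz":0,"hand":-1},
  {"dx":0,"dy":0,"dz":0,"wx":0,"wy":0,"wz":0,"hand":-1},
  {"dx":0,"dy":0,"dz":0,"wx":0,"wy":0,"wz":0,"hand":-1},
])

```text
time_s: 3.57
eef_pos: [622.4, 113.6, 290.8]
tool_rot: [0.064, 3.139, 0.0]
wrist_force: [-1.2, -0.6, 6.8]
grip_width: 0.001
finger_force: 3.4
```

Emit:
step_arm([
  {"dx":0,"dy":0,"dz":2,"wx":0,"wy":0,"wz":0,"hand":-1},
  {"dx":0,"dy":0,"dz":1.5,"wx":0,"wy":0,"wz":0,"hand":-1},
  {"dx":0,"dy":0,"dz":0.5,"wx":0,"wy":0,"wz":0,"hand":-1},
  {"dx":0,"dy":0,"dz":0,"wx":0,"wy":0,"wz":0,"hand":-1},
])

```text
time_s: 3.9
eef_pos: [622.8, 113.6, 287.6]
tool_rot: [0.063, 3.138, 0.0]
wrist_force: [-0.7, -1.5, 10.0]
grip_width: 0.004
finger_force: 5.0
```

Emit:
step_arm([
  {"dx":0,"dy":0,"dz":1,"wx":0,"wy":0,"wz":0,"hand":-1},
  {"dx":0,"dy":0,"dz":1,"wx":0,"wy":0,"wz":0,"hand":-1},
  {"dx":0,"dy":0,"dz":0,"wx":0,"wy":0,"wz":0,"hand":-1},
  {"dx":0,"dy":0,"dz":0,"wx":0,"wy":0,"wz":0,"hand":-1},
])

```text
time_s: 4.23
eef_pos: [623.4, 113.6, 286.8]
tool_rot: [0.063, 3.135, 0.001]
wrist_force: [0.2, -2.0, 14.2]
grip_width: 0.005
finger_force: 7.4
```

Emit:
step_arm([
  {"dx":1,"dy":0,"dz":0,"wx":0,"wy":0,"wz":0,"hand":-1},
  {"dx":1.5,"dy":0,"dz":0,"wx":0,"wy":0,"wz":0,"hand":-1},
  {"dx":1.5,"dy":0,"dz":0,"wx":0,"wy":0,"wz":0,"hand":-1},
  {"dx":2,"dy":0,"dz":0,"wx":0,"wy":0,"wz":0,"hand":-1},
  {"dx":2,"dy":0,"dz":0,"wx":0,"wy":0,"wz":0,"hand":-1},
  {"dx":2,"dy":0,"dz":0,"wx":0,"wy":0,"wz":0,"hand":-1},
  {"dx":2,"dy":0,"dz":0,"wx":0,"wy":0,"wz":0,"hand":-1},
  {"dx":2,"dy":0,"dz":0,"wx":0,"wy":0,"wz":0,"hand":-1},
  {"dx":2,"dy":0,"dz":0,"wx":0,"wy":0,"wz":0,"hand":-1},
  {"dx":2,"dy":0,"dz":0,"wx":0,"wy":0,"wz":0,"hand":-1},
  {"dx":1,"dy":0,"dz":0,"wx":0,"wy":0,"wz":0,"hand":-1},
  {"dx":1,"dy":0,"dz":0,"wx":0,"wy":0,"wz":0,"hand":-1},
  {"dx":0,"dy":0,"dz":0,"wx":0,"wy":0,"wz":0,"hand":-1},
  {"dx":0,"dy":0,"dz":0,"wx":0,"wy":0,"wz":0,"hand":-1},
])

```text
time_s: 5.4
eef_pos: [603.3, 114.4, 286.8]
tool_rot: [0.063, 3.136, 0.001]
wrist_force: [-0.9, -1.1, 15.4]
grip_width: 0.006
finger_force: 7.6
```

```bash
cat >> h.py <<'E'
def look(nm):
    p,d=ctrl.snapshot("top"); cv2.imwrite(f"pics/{nm}.png",cv2.resize(p[120:310,240:400,::-1],None,fx=3,fy=3,interpolation=cv2.INTER_CUBIC))
    h=cv2.cvtColor(p,cv2.COLOR_RGB2HSV); m=cv2.inRange(h,(10,90,90),(30,255,255)); m[:180]=0;m[240:]=0;m[:,300:330]*=1;m[:,:300]=0;m[:,330:]=0
    v,u=np.nonzero(m); print("ring",u.mean(),v.mean(),len(u),plane("top",u.mean(),v.mean(),97))
    print("col",[int(p[r,310:317].mean()) for r in range(195,240)])
E
python3 -c "
from h import *
look('t1')"
```

```text
ring 314.36842105263156 202.3421052631579 76 [561.40054928 115.61272617  97.        ]
col [163, 142, 99, 56, 53, 127, 144, 139, 149, 224, 242, 233, 139, 59, 56, 58, 46, 40, 36, 52, 82, 84, 79, 78, 80, 79, 78, 79, 79, 79, 81, 78, 80, 80, 80, 66, 50, 43, 45, 44, 47, 58, 58, 62, 58]
```

View pics/t1.png

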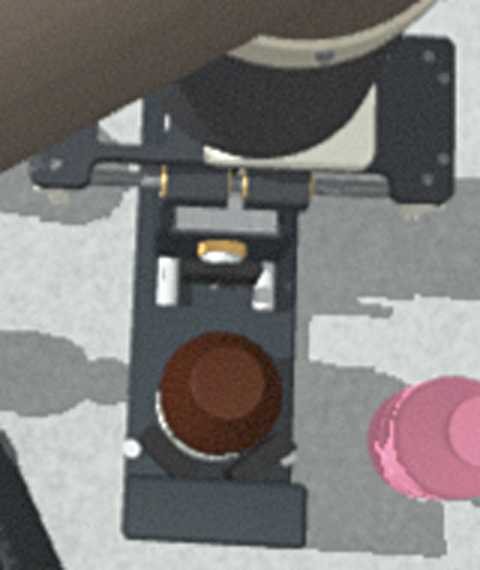

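The jaw followed 18.8 mm. The ring is at crop (222,250), the pad's front at about crop row 283, and the bottle is untouched. Another 21 mm makes 40 mm, which is five rack pitches.

Emit:
step_arm([
  {"dx":1,"dy":0,"dz":0,"wx":0,"wy":0,"wz":0,"hand":-1},
  {"dx":1.5,"dy":0,"dz":0,"wx":0,"wy":0,"wz":0,"hand":-1},
  {"dx":1.5,"dy":0,"dz":0,"wx":0,"wy":0,"wz":0,"hand":-1},
  {"dx":2,"dy":0,"dz":0,"wx":0,"wy":0,"wz":0,"hand":-1},
  {"dx":2,"dy":0,"dz":0,"wx":0,"wy":0,"wz":0,"hand":-1},
  {"dx":2,"dy":0,"dz":0,"wx":0,"wy":0,"wz":0,"hand":-1},
  {"dx":2,"dy":0,"dz":0,"wx":0,"wy":0,"wz":0,"hand":-1},
  {"dx":2,"dy":0,"dz":0,"wx":0,"wy":0,"wz":0,"hand":-1},
  {"dx":2,"dy":0,"dz":0,"wx":0,"wy":0,"wz":0,"hand":-1},
  {"dx":1.5,"dy":0,"dz":0,"wx":0,"wy":0,"wz":0,"hand":-1},
  {"dx":1,"dy":0,"dz":0,"wx":0,"wy":0,"wz":0,"hand":-1},
  {"dx":1,"dy":0,"dz":0,"wx":0,"wy":0,"wz":0,"hand":-1},
  {"dx":0.5,"dy":0,"dz":0,"wx":0,"wy":0,"wz":0,"hand":-1},
  {"dx":0.5,"dy":0,"dz":0,"wx":0,"wy":0,"wz":0,"hand":-1},
  {"dx":0,"dy":0,"dz":0,"wx":0,"wy":0,"wz":0,"hand":-1},
  {"dx":0,"dy":0,"dz":0,"wx":0,"wy":0,"wz":0,"hand":-1},
])

```text
time_s: 6.78
eef_pos: [583.0, 115.3, 286.7]
tool_rot: [0.063, 3.135, 0.001]
wrist_force: [-0.6, -2.7, 15.3]
grip_width: 0.007
finger_force: 7.8
```

```bash
python3 -c "
from h import *
look('t2')"
```

```text
ring 313.5 214.55263157894737 76 [541.11716906 117.13421437  97.        ]
col [84, 84, 85, 91, 91, 86, 72, 80, 138, 157, 160, 159, 160, 164, 116, 67, 53, 118, 140, 140, 136, 181, 235, 244, 169, 66, 54, 59, 54, 42, 37, 52, 74, 80, 78, 66, 47, 45, 45, 44, 47, 54, 60, 59, 59]
```

View pics/t2.png

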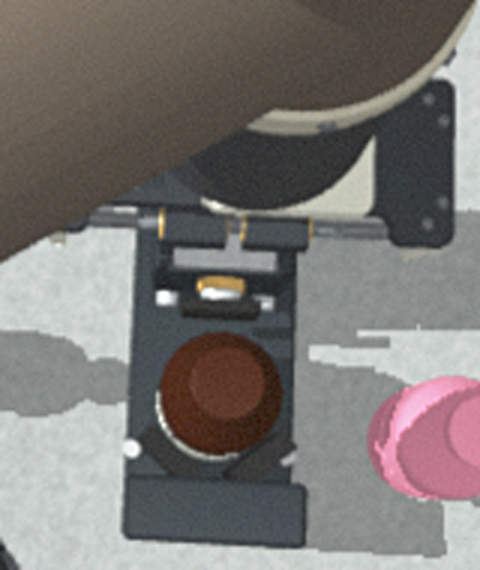

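The pad's front is at crop row 317 and the bottle's near edge at about row 332, a gap of roughly 6 mm. The jaw has moved 39 mm. I'll go 1 mm further and then let the lever up.

Emit:
step_arm([
  {"dx":0.5,"dy":0,"dz":0,"wx":0,"wy":0,"wz":0,"hand":-1},
  {"dx":0.5,"dy":0,"dz":0,"wx":0,"wy":0,"wz":0,"hand":-1},
  {"dx":0,"dy":0,"dz":0,"wx":0,"wy":0,"wz":0,"hand":-1},
  {"dx":0,"dy":0,"dz":0,"wx":0,"wy":0,"wz":0,"hand":-1},
  {"dx":0,"dy":0,"dz":-2,"wx":0,"wy":0,"wz":0,"hand":-1},
  {"dx":0,"dy":0,"dz":-2,"wx":0,"wy":0,"wz":0,"hand":-1},
  {"dx":0,"dy":0,"dz":-3,"wx":0,"wy":0,"wz":0,"hand":-1},
  {"dx":0,"dy":0,"dz":-3,"wx":0,"wy":0,"wz":0,"hand":-1},
  {"dx":-3,"dy":0,"dz":0,"wx":0,"wy":0,"wz":0,"hand":-1},
  {"dx":-3,"dy":0,"dz":0,"wx":0,"wy":0,"wz":0,"hand":-1},
  {"dx":0,"dy":0,"dz":0,"wx":0,"wy":0,"wz":0,"hand":-1},
  {"dx":0,"dy":0,"dz":0,"wx":0,"wy":0,"wz":0,"hand":-1},
])

```text
time_s: 7.83
eef_pos: [586.6, 115.0, 293.1]
tool_rot: [-0.065, -3.14, 0.001]
wrist_force: [-0.2, -0.2, 0.7]
grip_width: 0.007
finger_force: 0.0
```

```bash
python3 -c "
from h import *
look('t3'); print(ctrl.read_state()['eef_pos'],ctrl.read_state()['wrist_force'])
p,d=ctrl.snapshot('scene');P=cloud('scene',d)
z0=0
"
```

```text
ring 314.1707317073171 214.7439024390244 82 [540.80784875 116.04485814  97.        ]
col [86, 87, 80, 63, 76, 132, 163, 168, 167, 166, 167, 166, 166, 167, 170, 148, 92, 50, 111, 196, 204, 200, 230, 236, 243, 177, 74, 53, 60, 57, 43, 37, 50, 74, 82, 64, 51, 45, 42, 47, 47, 54, 60, 60, 60]
[586.45643456 115.03461486 293.1155459 ] [-0.04070021 -0.51592548  0.32349419]
```

Emit:
step_arm([
  {"dx":0,"dy":0,"dz":-10,"wx":0,"wy":0,"wz":0,"hand":-1},
  {"dx":0,"dy":0,"dz":-15,"wx":0,"wy":0,"wz":0,"hand":-1},
  {"dx":0,"dy":0,"dz":-20,"wx":0,"wy":0,"wz":0,"hand":0},
  {"dx":0,"dy":0,"dz":-5,"wx":0,"wy":0,"wz":0,"hand":0},
  {"dx":0,"dy":0,"dz":0,"wx":0,"wy":0,"wz":0,"hand":0},
])

```text
time_s: 8.35
eef_pos: [586.9, 115.3, 346.1]
tool_rot: [0.064, 3.137, 0.003]
wrist_force: [-0.7, -0.1, 1.4]
grip_width: 0.17
finger_force: 0.0
```

```bash
python3 - <<'E'
from h import *
np.set_printoptions(precision=1,suppress=True)
p,d=ctrl.snapshot("scene"); np.savez("pics/s2.npz",p=p,d=d); P=cloud("scene",d)
cv2.imwrite("pics/s2.png",cv2.resize(p[180:320,180:300,::-1],None,fx=4,fy=4,interpolation=cv2.INTER_CUBIC))
# grip: points around z 100-130, x 655..720, y 90..135
X,Y,Z=P[...,0],P[...,1],P[...,2]
m=(X>660)&(X<725)&(Y>85)&(Y<140)&(Z>98)&(Z<135); v,u=np.nonzero(m)
q=P[m]; print("grip",len(q),q.min(0),q.max(0),np.median(q,0),"px",u.min(),u.max(),v.min(),v.max())
print("grip end", q[q[:,0]>np.percentile(q[:,0],90)].mean(0))
m=(X>555)&(X<625)&(Y>80)&(Y<150)&(Z>100)&(Z<130); q=P[m]; print("trough",len(q),np.percentile(q,[2,50,98],axis=0))
u,v=240,0
z0=np.load("pics/scene0.npz"); P0=cloud("scene",z0["d"]); X,Y,Z=P0[...,0],P0[...,1],P0[...,2]
m=(X>605)&(X<660)&(Y>80)&(Y<150)&(Z>100)&(Z<130); q=P0[m]; print("trough0",len(q),np.percentile(q,[2,50,98],axis=0))
m=(X>700)&(X<765)&(Y>85)&(Y<140)&(Z>98)&(Z<135); q=P0[m]; print("grip0",len(q),q.min(0),q.max(0),np.median(q,0))
E
```

```text
grip 388 [660.1 102.3 109.7] [711.8 122.2 129.7] [692.5 112.1 125.5] px 233 245 232 264
grip end [710.7 111.9 119.9]
trough 1152 [[557.1  81.8 101.1]
 [586.9 115.  116.4]
 [620.9 148.5 126.5]]
trough0 1101 [[606.5  82.6 100.9]
 [627.3 113.9 116.2]
 [659.8 148.1 126.4]]
grip0 418 [700.5 101.6 110.9] [752.1 119.9 129.7] [732.6 110.9 125.6]
```

View pics/s2.png

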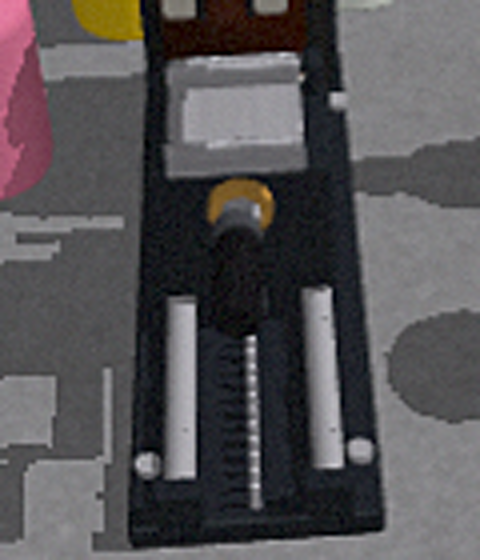

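The crop shows the crank grip upright at crop (240,270) and the thumb trough level as at the start, so the lever is up. The grip has moved 40 mm, and its middle is at about (689, 112, 117). I'll go above it and descend.

Emit:
step_arm([
  {"dx":-20,"dy":0,"dz":0,"wx":0,"wy":0,"wz":0,"hand":0},
  {"dx":-30,"dy":0.5,"dz":0,"wx":0,"wy":0,"wz":0,"hand":0},
  {"dx":-30,"dy":0.5,"dz":0,"wx":0,"wy":0,"wz":0,"hand":0},
  {"dx":-22,"dy":0,"dz":0,"wx":0,"wy":0,"wz":0,"hand":0},
  {"dx":0,"dy":0,"dz":20,"wx":0,"wy":0,"wz":0,"hand":0},
  {"dx":0,"dy":0,"dz":20,"wx":0,"wy":0,"wz":0,"hand":0},
  {"dx":0,"dy":0,"dz":15,"wx":0,"wy":0,"wz":0,"hand":0},
  {"dx":0,"dy":0,"dz":10,"wx":0,"wy":0,"wz":0,"hand":0},
  {"dx":0,"dy":0,"dz":5,"wx":0,"wy":0,"wz":0,"hand":0},
  {"dx":0,"dy":0,"dz":0,"wx":0,"wy":0,"wz":0,"hand":0},
  {"dx":0,"dy":0,"dz":0,"wx":0,"wy":0,"wz":0,"hand":0},
])

```text
time_s: 9.32
eef_pos: [688.6, 112.0, 274.0]
tool_rot: [0.064, 3.141, -0.0]
wrist_force: [-0.7, -0.9, 0.4]
grip_width: 0.497
finger_force: 0.0
```

```bash
python3 - <<'E'
from h import *
p,d=ctrl.snapshot("scene"); cv2.imwrite("pics/s3.png",cv2.resize(p[120:320,160:330,::-1],None,fx=3,fy=3,interpolation=cv2.INTER_CUBIC))
E
```

```text
(no output)
```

View pics/s3.png

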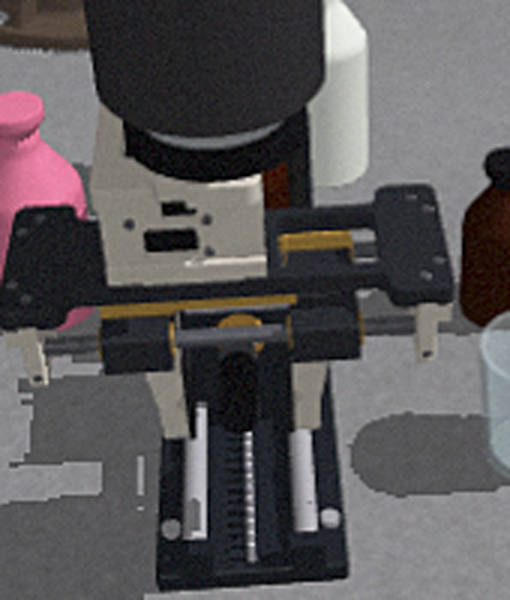

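The grip at crop (237,385) sits midway between the fingers at (175,400) and (307,395). I'll close on it.

Emit:
step_arm([
  {"dx":0,"dy":0,"dz":-2,"wx":0,"wy":0,"wz":0,"hand":-1},
  {"dx":0,"dy":0,"dz":0,"wx":0,"wy":0,"wz":0,"hand":-1},
  {"dx":0,"dy":0,"dz":0,"wx":0,"wy":0,"wz":0,"hand":-1},
  {"dx":0,"dy":0,"dz":0,"wx":0,"wy":0,"wz":0,"hand":-1},
  {"dx":0,"dy":0,"dz":0,"wx":0,"wy":0,"wz":0,"hand":-1},
  {"dx":0,"dy":0,"dz":0,"wx":0,"wy":0,"wz":0,"hand":-1},
], squeeze=30)

```text
time_s: 9.87
eef_pos: [688.5, 111.6, 276.0]
tool_rot: [0.065, 3.141, -0.0]
wrist_force: [-0.4, -1.7, 1.3]
grip_width: 0.198
finger_force: 30.0
```

```bash
cat > rows.py <<'E'
import sys, numpy as np
a,b,s=map(float,sys.argv[1:4]); t=np.linspace(a,b,int(round((b-a)/s))+1)
P=np.c_[3.183*t,35*np.sin(t),35*(1-np.cos(t))]; Q=np.round(P*10)/10; D=np.diff(Q,axis=0)
for d,x in zip(D,t[1:]): print(f'{x:.2f}: dx {d[0]:.1f} dy {d[1]:.1f} dz {d[2]:.1f}')
E
python3 rows.py 0 3.0 0.15
```

```text
0.15: dx 0.5 dy 5.2 dz 0.4
0.30: dx 0.5 dy 5.1 dz 1.2
0.45: dx 0.4 dy 4.9 dz 1.9
0.60: dx 0.5 dy 4.6 dz 2.6
0.75: dx 0.5 dy 4.1 dz 3.3
0.90: dx 0.5 dy 3.5 dz 3.8
1.05: dx 0.4 dy 3.0 dz 4.4
1.20: dx 0.5 dy 2.2 dz 4.7
1.35: dx 0.5 dy 1.6 dz 5.0
1.50: dx 0.5 dy 0.7 dz 5.2
1.65: dx 0.5 dy 0.0 dz 5.3
1.80: dx 0.4 dy -0.8 dz 5.2
1.95: dx 0.5 dy -1.6 dz 5.0
2.10: dx 0.5 dy -2.3 dz 4.7
2.25: dx 0.5 dy -3.0 dz 4.3
2.40: dx 0.4 dy -3.6 dz 3.8
2.55: dx 0.5 dy -4.1 dz 3.3
2.70: dx 0.5 dy -4.5 dz 2.5
2.85: dx 0.5 dy -4.9 dz 1.9
3.00: dx 0.4 dy -5.2 dz 1.1
```

Emit:
step_arm([
  {"dx":0.5,"dy":5.2,"dz":0.4,"wx":0,"wy":0,"wz":0,"hand":-1},
  {"dx":0.5,"dy":5.1,"dz":1.2,"wx":0,"wy":0,"wz":0,"hand":-1},
  {"dx":0.4,"dy":4.9,"dz":1.9,"wx":0,"wy":0,"wz":0,"hand":-1},
  {"dx":0.5,"dy":4.6,"dz":2.6,"wx":0,"wy":0,"wz":0,"hand":-1},
  {"dx":0.5,"dy":4.1,"dz":3.3,"wx":0,"wy":0,"wz":0,"hand":-1},
])

```text
time_s: 10.28
eef_pos: [687.0, 135.7, 266.4]
tool_rot: [0.065, 3.141, -0.001]
wrist_force: [-0.1, -5.0, 2.3]
grip_width: 0.195
finger_force: 30.0
```

Emit:
step_arm([
  {"dx":0.5,"dy":3.5,"dz":3.8,"wx":0,"wy":0,"wz":0,"hand":-1},
  {"dx":0.4,"dy":3.0,"dz":4.4,"wx":0,"wy":0,"wz":0,"hand":-1},
  {"dx":0.5,"dy":2.2,"dz":4.7,"wx":0,"wy":0,"wz":0,"hand":-1},
  {"dx":0.5,"dy":1.6,"dz":5.0,"wx":0,"wy":0,"wz":0,"hand":-1},
  {"dx":0.5,"dy":0.7,"dz":5.2,"wx":0,"wy":0,"wz":0,"hand":-1},
])

```text
time_s: 10.7
eef_pos: [685.0, 146.9, 242.8]
tool_rot: [-0.064, -3.141, 0.001]
wrist_force: [-0.7, -7.1, 4.5]
grip_width: 0.194
finger_force: 30.0
```

```bash
python3 - <<'E'
from h import *
look('t4')
E
```

```text
ring 313.27848101265823 215.8987341772152 79 [538.89267146 117.50541529  97.        ]
col [163, 166, 157, 139, 155, 163, 163, 162, 162, 162, 163, 164, 161, 165, 166, 148, 92, 61, 158, 201, 203, 196, 197, 223, 230, 231, 235, 241, 170, 71, 53, 57, 56, 44, 37, 40, 46, 43, 46, 42, 47, 54, 61, 60, 59]
```

View pics/t4.png

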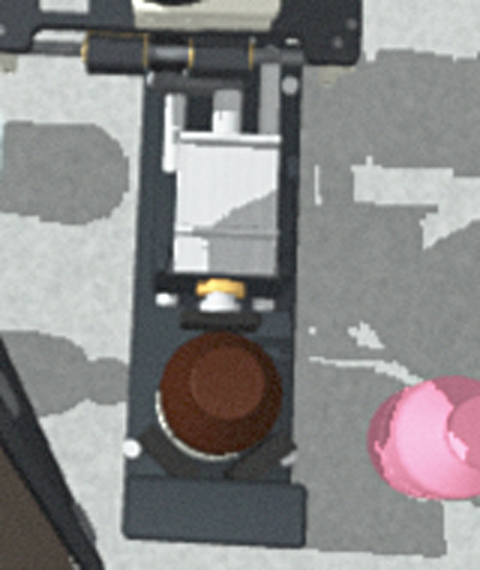

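The pad's front at crop row 328 is now almost at the bottle's edge (row 332) and the bottle stands as before. I'll continue, with a small radial correction.

Emit:
step_arm([
  {"dx":0.5,"dy":-1.0,"dz":5.3,"wx":0,"wy":0,"wz":0,"hand":-1},
  {"dx":0.4,"dy":-0.8,"dz":5.2,"wx":0,"wy":0,"wz":0,"hand":-1},
  {"dx":0.5,"dy":-1.6,"dz":5.0,"wx":0,"wy":0,"wz":0,"hand":-1},
  {"dx":0.5,"dy":-2.3,"dz":4.7,"wx":0,"wy":0,"wz":0,"hand":-1},
  {"dx":0.5,"dy":-3.0,"dz":4.3,"wx":0,"wy":0,"wz":0,"hand":-1},
])

```text
time_s: 11.17
eef_pos: [682.6, 139.0, 219.0]
tool_rot: [0.064, 3.139, 0.001]
wrist_force: [-0.6, -1.9, 8.1]
grip_width: 0.195
finger_force: 30.0
```

Emit:
step_arm([
  {"dx":0.4,"dy":-4.0,"dz":3.2,"wx":0,"wy":0,"wz":0,"hand":-1},
  {"dx":0.5,"dy":-4.3,"dz":2.8,"wx":0,"wy":0,"wz":0,"hand":-1},
  {"dx":0.5,"dy":-4.5,"dz":2.5,"wx":0,"wy":0,"wz":0,"hand":-1},
  {"dx":0.5,"dy":-4.9,"dz":1.9,"wx":0,"wy":0,"wz":0,"hand":-1},
  {"dx":0.4,"dy":-5.2,"dz":1.1,"wx":0,"wy":0,"wz":0,"hand":-1},
])

```text
time_s: 11.58
eef_pos: [679.4, 117.1, 206.6]
tool_rot: [0.064, 3.139, 0.004]
wrist_force: [0.6, 6.2, 0.5]
grip_width: 0.195
finger_force: 30.0
```

```bash
python3 - <<'E'
from h import *
look('t5')
s=ctrl.read_state(); print(s['eef_pos'],s['wrist_force'])
def cen(p):
    h=cv2.cvtColor(p,cv2.COLOR_RGB2HSV)
    g=p[:,:,0].astype(int)-p[:,:,2]; m=(g>14); m[:226]=0;m[275:]=0;m[:,:290]=0;m[:,336:]=0
    v,u=np.nonzero(m); c=cv2.minEnclosingCircle(np.c_[u,v].astype(np.float32)); return u.mean(),v.mean(),len(u),c
p,d=ctrl.snapshot("top"); np.savez("pics/t5.npz",p=p,d=d)
print(cen(np.load("pics/top0.npz")["p"])); print(cen(p))
E
python3 rows.py 3 4.5 0.15
```

```text
ring 312.82142857142856 216.01190476190476 84 [538.70137909 118.24939452  97.        ]
col [167, 173, 148, 139, 159, 165, 164, 163, 165, 164, 164, 164, 164, 167, 168, 132, 70, 71, 193, 206, 203, 188, 214, 227, 230, 229, 228, 229, 233, 239, 206, 110, 55, 55, 56, 47, 44, 42, 44, 47, 44, 53, 59, 62, 59]
[679.31750998 116.24381537 206.42293819] [ 2.68284476  4.05528475 -0.4467276 ]
(np.float64(312.71280827366746), np.float64(250.618138424821), 1257, ((312.96759033203125, 250.7491455078125), 20.44221305847168))
(np.float64(312.8280780780781), np.float64(250.92867867867866), 1332, ((308.16217041015625, 254.8378448486328), 26.401853561401367))
3.15: dx 0.5 dy -5.2 dz 0.4
3.30: dx 0.5 dy -5.2 dz -0.4
3.45: dx 0.5 dy -5.1 dz -1.3
3.60: dx 0.5 dy -4.9 dz -1.9
3.75: dx 0.4 dy -4.5 dz -2.7
3.90: dx 0.5 dy -4.1 dz -3.3
4.05: dx 0.5 dy -3.5 dz -3.9
4.20: dx 0.5 dy -2.9 dz -4.3
4.35: dx 0.4 dy -2.2 dz -4.8
4.50: dx 0.5 dy -1.5 dz -5.0
```

Emit:
step_arm([
  {"dx":0.5,"dy":-5.2,"dz":0.4,"wx":0,"wy":0,"wz":0,"hand":-1},
  {"dx":0.5,"dy":-5.2,"dz":-0.4,"wx":0,"wy":0,"wz":0,"hand":-1},
  {"dx":0.5,"dy":-5.1,"dz":-1.3,"wx":0,"wy":0,"wz":0,"hand":-1},
  {"dx":0.5,"dy":-4.9,"dz":-1.9,"wx":0,"wy":0,"wz":0,"hand":-1},
])

```text
time_s: 12.02
eef_pos: [676.5, 96.3, 209.5]
tool_rot: [0.064, 3.14, 0.002]
wrist_force: [2.1, 4.6, -3.1]
grip_width: 0.191
finger_force: 30.0
```

```bash
cat > cen.py <<'E'
from h import *
def cen(p):
    g=p[:,:,0].astype(int)-p[:,:,2]; m=(g>14).astype(np.uint8); m[:231]=0;m[275:]=0;m[:,:290]=0;m[:,336:]=0
    m=cv2.morphologyEx(m,cv2.MORPH_OPEN,np.ones((5,5),np.uint8))
    v,u=np.nonzero(m); return u.mean(),v.mean(),len(u)
if __name__=="__main__":
    for f in("top0","t5"): print(f,cen(np.load(f"pics/{f}.npz")["p"]))
    p,d=ctrl.snapshot("top"); print(cen(p)); look("tx")
    s=ctrl.read_state(); print(s['eef_pos'],s['wrist_force'],s['time_s'])
E
python3 cen.py
```

```text
top0 (np.float64(311.1913197519929), np.float64(249.87599645704162), 1129)
t5 (np.float64(312.9554043839758), np.float64(250.83597883597884), 1323)
(np.float64(320.7790262172285), np.float64(251.97378277153558), 267)
ring 313.77941176470586 214.88235294117646 68 [540.57535083 116.68248294  97.        ]
col [224, 215, 178, 148, 223, 233, 231, 231, 230, 231, 231, 231, 231, 233, 239, 194, 97, 66, 181, 206, 203, 195, 205, 228, 233, 226, 218, 204, 185, 171, 155, 143, 94, 52, 49, 48, 49, 46, 44, 46, 48, 53, 52, 61, 62]
[676.42271029  95.68222012 209.93153869] [ 3.42525571  1.81209555 -2.530395  ] 12.1167
```

Emit:
step_arm([
  {"dx":0.2,"dy":-4.5,"dz":-2.7,"wx":0,"wy":0,"wz":0,"hand":-1},
  {"dx":0.2,"dy":-4.1,"dz":-3.3,"wx":0,"wy":0,"wz":0,"hand":-1},
  {"dx":0.5,"dy":-3.5,"dz":-3.9,"wx":0,"wy":0,"wz":0,"hand":-1},
  {"dx":0.5,"dy":-2.9,"dz":-4.3,"wx":0,"wy":0,"wz":0,"hand":-1},
])

```text
time_s: 12.45
eef_pos: [674.5, 81.0, 223.9]
tool_rot: [0.064, 3.141, 0.001]
wrist_force: [4.9, 4.3, -4.8]
grip_width: 0.195
finger_force: 30.0
```

```bash
python3 - <<'E'
from cen import *
p,d=ctrl.snapshot("top"); np.savez("pics/t6.npz",p=p,d=d)
np.set_printoptions(precision=1,suppress=True)
def edge(p): # bottle centre by grown mask of neck-top/body from hue, jaw ring
    h=cv2.cvtColor(p,cv2.COLOR_RGB2HSV)
    return h
for f in("top0","t5","t6"):
    z=np.load(f"pics/{f}.npz"); P=cloud("top",z["d"]); m=(P[...,2]>155)&(P[...,2]<175); m[:,:290]=0;m[:,340:]=0;m[:220]=0;m[280:]=0
    q=P[m]; print(f,len(q),"bottle",q.mean(0), end=" ")
    m=(P[...,2]>118)&(P[...,2]<128); m[:120]=0;m[215:]=0;m[:,:285]=0;m[:,345:]=0; q=P[m]; print("lips x",np.percentile(q[:,0],[1,5,10]),"z",np.median(q[:,2]))
s=ctrl.read_state(); print(s['eef_pos'],s['wrist_force'],s['time_s'])
E
python3 rows.py 4.2 7.2 0.15
```

```text
top0 499 bottle [482.5 118.8 163.2] lips x [603.7 604.  604.6] z 122.78755651283336
t5 501 bottle [482.4 118.8 163.2] lips x [564.  564.9 565.5] z 121.53682569367373
t6 0 bottle [nan nan nan] lips x [564.2 565.2 567.3] z 123.67442481243876
[674.6  80.6 224.9] [ 3.8  1.6 -5.1] 12.5
4.35: dx 0.4 dy -2.2 dz -4.8
4.50: dx 0.5 dy -1.5 dz -5.0
4.65: dx 0.5 dy -0.7 dz -5.2
4.80: dx 0.5 dy 0.0 dz -5.3
4.95: dx 0.5 dy 0.9 dz -5.1
5.10: dx 0.4 dy 1.6 dz -5.0
5.25: dx 0.5 dy 2.3 dz -4.7
5.40: dx 0.5 dy 3.1 dz -4.3
5.55: dx 0.5 dy 3.6 dz -3.8
5.70: dx 0.4 dy 4.1 dz -3.2
5.85: dx 0.5 dy 4.6 dz -2.6
6.00: dx 0.5 dy 4.9 dz -1.8
6.15: dx 0.5 dy 5.2 dz -1.1
6.30: dx 0.5 dy 5.2 dz -0.3
6.45: dx 0.4 dy 5.2 dz 0.5
6.60: dx 0.5 dy 5.1 dz 1.2
6.75: dx 0.5 dy 4.9 dz 2.0
6.90: dx 0.5 dy 4.4 dz 2.7
7.05: dx 0.4 dy 4.1 dz 3.4
7.20: dx 0.5 dy 3.5 dz 3.9<stdin>:9: RuntimeWarning: Mean of empty slice.
  ret = um.true_divide(
```

Emit:
step_arm([
  {"dx":0.4,"dy":-2.2,"dz":-4.8,"wx":0,"wy":0,"wz":0,"hand":-1},
  {"dx":0.5,"dy":-1.5,"dz":-5.0,"wx":0,"wy":0,"wz":0,"hand":-1},
  {"dx":0.5,"dy":-0.7,"dz":-5.2,"wx":0,"wy":0,"wz":0,"hand":-1},
])

```text
time_s: 12.75
eef_pos: [673.2, 76.5, 238.9]
tool_rot: [0.065, 3.14, 0.001]
wrist_force: [6.5, 3.6, -7.4]
grip_width: 0.197
finger_force: 30.0
```

Emit:
step_arm([
  {"dx":0,"dy":0,"dz":-5.3,"wx":0,"wy":0,"wz":0,"hand":-1},
  {"dx":0,"dy":0.9,"dz":-5.1,"wx":0,"wy":0,"wz":0,"hand":-1},
])

```text
time_s: 12.92
eef_pos: [672.8, 77.3, 249.0]
tool_rot: [-0.065, -3.141, -0.001]
wrist_force: [5.5, 3.3, -8.9]
grip_width: 0.196
finger_force: 30.0
```

```bash
python3 - <<'E'
from cen import *
np.set_printoptions(precision=1,suppress=True)
s=ctrl.read_state(); print(s['eef_pos'],s['wrist_force'],s['time_s'])
p,d=ctrl.snapshot("top"); np.savez("pics/t7.npz",p=p,d=d); P=cloud("top",d)
m=(P[...,2]>118)&(P[...,2]<128); m[:120]=0;m[215:]=0;m[:,:285]=0;m[:,345:]=0; q=P[m]; print("lips x",np.percentile(q[:,0],[1,5,10]),"z",np.median(q[:,2]))
m=(P[...,2]>155)&(P[...,2]<175); m[:,:290]=0;m[:,340:]=0;m[:220]=0;m[280:]=0;print(P[m].mean(0) if m.any() else "occluded")
print(ctrl.read_state()['wrist_force'])
E
```

```text
[672.8  77.3 249. ] [ 5.5  3.3 -8.9] 12.9167
lips x [568.2 615.5 616.2] z 122.46813946996514
occluded
[ 4.   2.8 -6.4]
```

Emit:
step_arm([
  {"dx":0.2,"dy":1.6,"dz":-5.0,"wx":0,"wy":0,"wz":0,"hand":-1},
  {"dx":0.2,"dy":2.3,"dz":-4.7,"wx":0,"wy":0,"wz":0,"hand":-1},
])

```text
time_s: 13.13
eef_pos: [672.4, 81.0, 258.2]
tool_rot: [-0.065, -3.14, 0.001]
wrist_force: [5.6, 0.6, -9.6]
grip_width: 0.19
finger_force: 30.0
```

```bash
python3 - <<'E'
from cen import *
np.set_printoptions(precision=1,suppress=True)
s=ctrl.read_state(); print(s['eef_pos'],s['wrist_force'],s['time_s'])
p,d=ctrl.snapshot("scene"); np.savez("pics/s7.npz",p=p,d=d); P=cloud("scene",d)
s=ctrl.read_state(); print(s['eef_pos'],s['wrist_force'],s['time_s'])
cv2.imwrite("pics/s7.png",cv2.resize(p[120:320,160:330,::-1],None,fx=3,fy=3,interpolation=cv2.INTER_CUBIC))
E
```

```text
[672.4  81.  258.2] [ 5.6  0.6 -9.6] 13.1333
[672.4  81.4 259.1] [ 3.5  2.4 -9. ] 13.1833
```

View pics/s7.png

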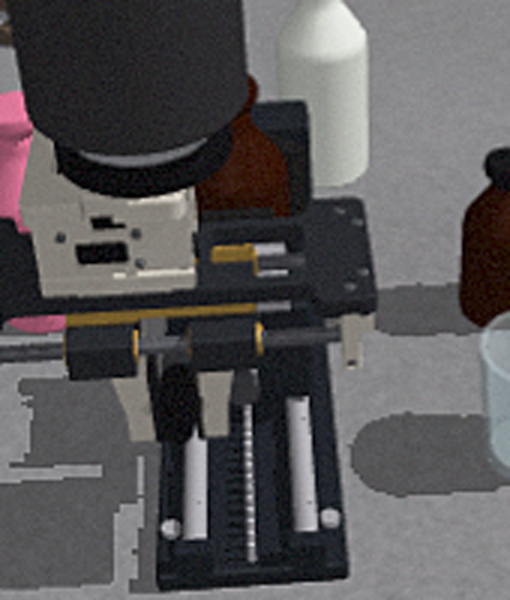

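Drag reads about 8 N moving and 6.5 N stopped, so the clamp force is about 30 N. The picture shows the grip held at crop (180,400) and the neighbours undisturbed. A little further.

Emit:
step_arm([
  {"dx":0.2,"dy":3.1,"dz":-4.3,"wx":0,"wy":0,"wz":0,"hand":-1},
  {"dx":0.2,"dy":3.6,"dz":-3.8,"wx":0,"wy":0,"wz":0,"hand":-1},
])

```text
time_s: 13.35
eef_pos: [672.1, 87.1, 266.2]
tool_rot: [-0.065, -3.139, 0.002]
wrist_force: [5.5, -2.3, -9.9]
grip_width: 0.194
finger_force: 30.0
```

Emit:
step_arm([
  {"dx":0,"dy":0,"dz":0,"wx":0,"wy":0,"wz":0,"hand":-1},
  {"dx":0,"dy":0,"dz":0,"wx":0,"wy":0,"wz":0,"hand":-1},
])

```text
time_s: 13.52
eef_pos: [672.1, 87.5, 266.7]
tool_rot: [-0.065, -3.14, 0.001]
wrist_force: [4.4, 1.0, -8.0]
grip_width: 0.193
finger_force: 30.0
```

Emit:
step_arm([
  {"dx":0.1,"dy":2.0,"dz":-1.7,"wx":0,"wy":0,"wz":0,"hand":-1},
  {"dx":0.2,"dy":2.1,"dz":-1.5,"wx":0,"wy":0,"wz":0,"hand":-1},
])

```text
time_s: 13.68
eef_pos: [671.9, 91.0, 269.7]
tool_rot: [-0.065, -3.139, 0.002]
wrist_force: [5.6, -2.5, -10.6]
grip_width: 0.199
finger_force: 30.0
```

Emit:
step_arm([
  {"dx":0.1,"dy":2.2,"dz":-1.3,"wx":0,"wy":0,"wz":0,"hand":-1},
])

```text
time_s: 13.77
eef_pos: [671.9, 93.1, 271.0]
tool_rot: [-0.066, -3.139, 0.002]
wrist_force: [5.4, -3.3, -10.0]
grip_width: 0.194
finger_force: 30.0
```

Two estimates of the clamp force agree. Drag is about 8.3 N, which is 30–35 N. The grip has advanced 3–4 mm net of jaw recoil since contact, which is about 38 N. I'll release and lift clear.

Emit:
step_arm([
  {"dx":0,"dy":0,"dz":0,"wx":0,"wy":0,"wz":0,"hand":-1},
  {"dx":0,"dy":0,"dz":0,"wx":0,"wy":0,"wz":0,"hand":0},
  {"dx":0,"dy":0,"dz":0,"wx":0,"wy":0,"wz":0,"hand":0},
  {"dx":0,"dy":0,"dz":0,"wx":0,"wy":0,"wz":0,"hand":0},
  {"dx":0,"dy":0,"dz":0,"wx":0,"wy":0,"wz":0,"hand":0},
  {"dx":0,"dy":0,"dz":0,"wx":0,"wy":0,"wz":0,"hand":0},
  {"dx":0,"dy":0,"dz":-20,"wx":0,"wy":0,"wz":0,"hand":0},
  {"dx":0,"dy":0,"dz":-30,"wx":0,"wy":0,"wz":0,"hand":0},
  {"dx":0,"dy":0,"dz":-30,"wx":0,"wy":0,"wz":0,"hand":0},
  {"dx":0,"dy":-25,"dz":-20,"wx":0,"wy":0,"wz":0,"hand":0},
  {"dx":0,"dy":-30,"dz":0,"wx":0,"wy":0,"wz":0,"hand":0},
  {"dx":0,"dy":-35,"dz":0,"wx":0,"wy":0,"wz":0,"hand":0},
  {"dx":0,"dy":-35,"dz":0,"wx":0,"wy":0,"wz":0,"hand":0},
  {"dx":0,"dy":-35,"dz":0,"wx":0,"wy":0,"wz":0,"hand":0},
  {"dx":0,"dy":-35,"dz":0,"wx":0,"wy":0,"wz":0,"hand":0},
  {"dx":0,"dy":-35,"dz":0,"wx":0,"wy":0,"wz":0,"hand":0},
  {"dx":0,"dy":-35,"dz":0,"wx":0,"wy":0,"wz":0,"hand":0},
  {"dx":0,"dy":-25,"dz":0,"wx":0,"wy":0,"wz":0,"hand":0},
  {"dx":0,"dy":0,"dz":0,"wx":0,"wy":0,"wz":0,"hand":0},
  {"dx":0,"dy":0,"dz":0,"wx":0,"wy":0,"wz":0,"hand":0},
])

```text
time_s: 15.43
eef_pos: [659.8, -197.6, 372.2]
tool_rot: [-0.069, -3.141, -0.0]
wrist_force: [-0.2, 0.5, -0.1]
grip_width: 0.497
finger_force: 0.0
```

```bash
python3 - <<'E'
from cen import *
np.set_printoptions(precision=1,suppress=True)
p,d=ctrl.snapshot("top"); np.savez("pics/t9.npz",p=p,d=d); cv2.imwrite("pics/t9.png",cv2.resize(p[80:310,240:400,::-1],None,fx=2.6,fy=2.6,interpolation=cv2.INTER_CUBIC))
for f in("top0","t5","t9"):
    z=np.load(f"pics/{f}.npz"); P=cloud("top",z["d"]); m=(P[...,2]>155)&(P[...,2]<175); m[:,:290]=0;m[:,340:]=0;m[:220]=0;m[280:]=0
    print(f,"bottle",P[m].mean(0), end=" ")
    m=(P[...,2]>118)&(P[...,2]<128); m[:120]=0;m[215:]=0;m[:,:285]=0;m[:,345:]=0; q=P[m]; print("lips x",np.percentile(q[:,0],[1,5,10]),"z",np.percentile(q[:,2],[10,50,90]))
    lo=np.percentile(q[:,0],3)
    for k in (14,36): 
        mm=(abs(P[...,0]-lo-k)<6)&(P[...,2]>95)&(P[...,2]<130)&(abs(P[...,1]-116)<18); print("  floor z at +%d"%k,np.median(P[mm][:,2]),mm.sum())
    m=(P[...,2]>95)&(P[...,2]<135)&(p is not None); m[125:]=0;m[:80]=0
E
python3 -c "
from h import *
look('t9b')"
```

```text
top0 bottle [482.5 118.8 163.2] lips x [603.7 604.  604.6] z [119.6 122.8 124.4]
  floor z at +14 113.24584344031024 156
  floor z at +36 113.49760383241244 158
t5 bottle [482.4 118.8 163.2] lips x [564.  564.9 565.5] z [118.2 121.5 124.8]
  floor z at +14 113.5266782183844 155
  floor z at +36 113.4482997195787 169
t9 bottle [478.7 119.  163.3] lips x [566.3 566.9 567.9] z [118.6 120.8 124. ]
  floor z at +14 113.50732083985883 169
  floor z at +36 113.47483487076039 158
ring 312.9047619047619 213.8095238095238 63 [542.33926977 118.0967165   97.        ]
col [172, 116, 117, 155, 163, 163, 161, 160, 161, 161, 161, 161, 163, 168, 110, 40, 48, 135, 153, 148, 120, 154, 170, 169, 169, 170, 168, 167, 166, 149, 165, 176, 145, 81, 37, 33, 38, 32, 27, 29, 32, 27, 31, 34, 39]
```

View pics/t9.png

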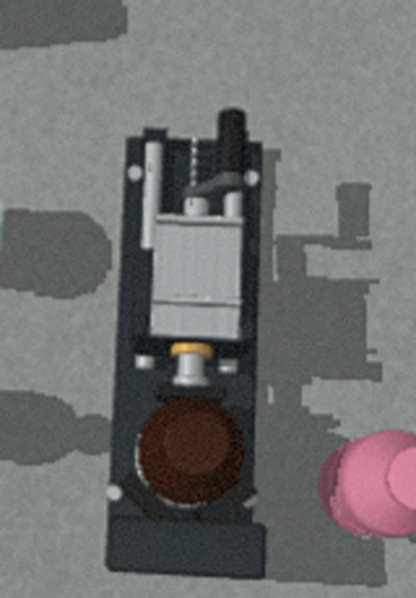

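The crop shows the bottle seated in the V at (190,450), pushed home by 3.8 mm, with the pad against it at row 390. The trough is level, so the lever is up. The jaw sits back 2.3 mm on its play. The geometry (18.2 mm advance, less 2.3, 3.8 and a gap of at least 9) puts the force nearer 28 N, so I'll go back and add about 0.35 rad.

Emit:
step_arm([
  {"dx":0,"dy":25,"dz":0,"wx":0,"wy":0,"wz":0,"hand":0},
  {"dx":0,"dy":35,"dz":0,"wx":0,"wy":0,"wz":0,"hand":0},
  {"dx":0,"dy":35,"dz":0,"wx":0,"wy":0,"wz":0,"hand":0},
  {"dx":0,"dy":35,"dz":0,"wx":0,"wy":0,"wz":0,"hand":0},
  {"dx":0,"dy":35,"dz":0,"wx":0,"wy":0,"wz":0,"hand":0},
  {"dx":0,"dy":35,"dz":0,"wx":0,"wy":0,"wz":0,"hand":0},
  {"dx":0,"dy":35,"dz":0,"wx":0,"wy":0,"wz":0,"hand":0},
  {"dx":0,"dy":30,"dz":0,"wx":0,"wy":0,"wz":0,"hand":0},
  {"dx":0,"dy":25,"dz":0,"wx":0,"wy":0,"wz":0,"hand":0},
  {"dx":0,"dy":0,"dz":20,"wx":0,"wy":0,"wz":0,"hand":0},
  {"dx":0,"dy":0,"dz":30,"wx":0,"wy":0,"wz":0,"hand":0},
  {"dx":0,"dy":0,"dz":30,"wx":0,"wy":0,"wz":0,"hand":0},
  {"dx":0,"dy":0,"dz":15,"wx":0,"wy":0,"wz":0,"hand":0},
  {"dx":0,"dy":0,"dz":7,"wx":0,"wy":0,"wz":0,"hand":0},
  {"dx":0,"dy":0,"dz":0,"wx":0,"wy":0,"wz":0,"hand":0},
  {"dx":0,"dy":0,"dz":0,"wx":0,"wy":0,"wz":0,"hand":-1},
  {"dx":0,"dy":0,"dz":0,"wx":0,"wy":0,"wz":0,"hand":-1},
  {"dx":0,"dy":0,"dz":0,"wx":0,"wy":0,"wz":0,"hand":-1},
  {"dx":0,"dy":0,"dz":0,"wx":0,"wy":0,"wz":0,"hand":-1},
  {"dx":0,"dy":0,"dz":0,"wx":0,"wy":0,"wz":0,"hand":-1},
])

```text
time_s: 17.2
eef_pos: [672.5, 93.3, 271.4]
tool_rot: [0.065, 3.14, -0.001]
wrist_force: [1.0, -4.3, 1.0]
grip_width: 0.192
finger_force: 30.0
```

Emit:
step_arm([
  {"dx":0.2,"dy":4,"dz":-2.2,"wx":0,"wy":0,"wz":0,"hand":-1},
  {"dx":0.3,"dy":4.2,"dz":-1.7,"wx":0,"wy":0,"wz":0,"hand":-1},
  {"dx":0.4,"dy":4.5,"dz":-0.9,"wx":0,"wy":0,"wz":0,"hand":-1},
])

```text
time_s: 17.45
eef_pos: [672.2, 104.6, 275.9]
tool_rot: [0.066, 3.141, -0.004]
wrist_force: [2.3, -9.6, 2.4]
grip_width: 0.193
finger_force: 30.0
```

Drag is now 8.9–9.4 N, which is about 38 N. I'll release and withdraw.

Emit:
step_arm([
  {"dx":0,"dy":-1.5,"dz":0,"wx":0,"wy":0,"wz":0,"hand":-1},
  {"dx":0,"dy":0,"dz":0,"wx":0,"wy":0,"wz":0,"hand":0},
  {"dx":0,"dy":0,"dz":0,"wx":0,"wy":0,"wz":0,"hand":0},
  {"dx":0,"dy":0,"dz":0,"wx":0,"wy":0,"wz":0,"hand":0},
  {"dx":0,"dy":0,"dz":0,"wx":0,"wy":0,"wz":0,"hand":0},
  {"dx":0,"dy":0,"dz":0,"wx":0,"wy":0,"wz":0,"hand":0},
  {"dx":0,"dy":0,"dz":-20,"wx":0,"wy":0,"wz":0,"hand":0},
  {"dx":0,"dy":0,"dz":-30,"wx":0,"wy":0,"wz":0,"hand":0},
  {"dx":0,"dy":0,"dz":-30,"wx":0,"wy":0,"wz":0,"hand":0},
  {"dx":0,"dy":-25,"dz":-20,"wx":0,"wy":0,"wz":0,"hand":0},
  {"dx":0,"dy":-30,"dz":0,"wx":0,"wy":0,"wz":0,"hand":0},
  {"dx":0,"dy":-35,"dz":0,"wx":0,"wy":0,"wz":0,"hand":0},
  {"dx":0,"dy":-35,"dz":0,"wx":0,"wy":0,"wz":0,"hand":0},
  {"dx":0,"dy":-35,"dz":0,"wx":0,"wy":0,"wz":0,"hand":0},
  {"dx":0,"dy":-35,"dz":0,"wx":0,"wy":0,"wz":0,"hand":0},
  {"dx":0,"dy":-35,"dz":0,"wx":0,"wy":0,"wz":0,"hand":0},
  {"dx":0,"dy":-35,"dz":0,"wx":0,"wy":0,"wz":0,"hand":0},
  {"dx":0,"dy":0,"dz":0,"wx":0,"wy":0,"wz":0,"hand":0},
  {"dx":0,"dy":0,"dz":0,"wx":0,"wy":0,"wz":0,"hand":0},
])

```text
time_s: 19.03
eef_pos: [660.4, -161.7, 374.8]
tool_rot: [-0.07, -3.14, -0.0]
wrist_force: [-0.1, 0.3, 1.0]
grip_width: 0.497
finger_force: 0.0
```

```bash
python3 - <<'E'
from cen import *
np.set_printoptions(precision=1,suppress=True)
p,d=ctrl.snapshot("top"); P=cloud("top",d)
m=(P[...,2]>155)&(P[...,2]<175); m[:,:290]=0;m[:,340:]=0;m[:220]=0;m[280:]=0; print("bottle",P[m].mean(0))
m=(P[...,2]>118)&(P[...,2]<128); m[:120]=0;m[215:]=0;m[:,:285]=0;m[:,345:]=0; q=P[m]; lo=np.percentile(q[:,0],3); print("lip",lo)
mm=(abs(P[...,0]-lo-36)<6)&(P[...,2]>95)&(P[...,2]<130)&(abs(P[...,1]-116)<18); print("floor",np.median(P[mm][:,2]))
print(ctrl.read_state()["wrist_force"]); print(ctrl.finish_job())
E
```

```text
bottle [478.7 119.  163.3]
lip 567.11633670156
floor 113.37313178805869
[-0.1  0.5 -1. ]
the job is handed in; nothing more can be done
None
```

The job is handed in after about 19 s: the bottle is seated in the V and clamped at an estimated 38 N (from crank drag, not measured directly), the lever is up, and the robot is clear; the hand-in gave no verdict.

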